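# Close the gasketed food tub

### The arm

A 7-joint arm with a two-finger parallel gripper is mounted at the origin on a cart in front of the work surface, level with it; the furniture and walls round the work are solid. World frame = base frame: x ahead of the robot, y to its left, z up, the work surface at z = 0. Lengths are in m, angles in rad, forces in N, time in s.
With the tool pointing down it reaches from about 0.425 to 0.925 m from the base axis. Payload 6.8 kg.
Tool frame: the origin (TCP) lies on the centre line of the jaws, within the pads' length; the fingertips stand bot.tcp_to_tips ahead of it and the grasp point (between the pads) is the TCP (bot.tcp_to_tips is the distance from the TCP to the fingertips, in m); z points along the fingers, y is the line along which they close (so a half turn about z gives the same grasp; the last joint's range is limited). The gripper opens to 85 mm and grips with 20 to 120 N. Pads are 22 mm wide; open, the fingers measure 114 mm over their backs; the gripper's body (76 mm by 85 mm) begins 54 mm behind the grasp point. The pads swing forward as they close: fully open they stand 13 mm farther back than shut.
Start: joints at [-1.243, 0.477, 0.022, 1.555, -0.011, 1.109, -0.083], TCP at [0.285, 0.612, 0.25] pointing down, gripper open.
Joint ranges: [-2.96, 2.96], [-0.34, 2.1], [-1.41, 1.46], [0.24, 2.44], [-1.37, 4.51], [0.17, 1.92], [-2.96, 2.96]. Speed limits (rad/s): [2.39, 2.39, 3.14, 3.14, 3.14, 3.14, 3.14].

### API

Orientations are given as a unit quaternion [w, x, y, z].
In Python, from plant import bot, read_camera gives the robot as it stands.
- The arm moves only by the tool arm_command, never from a script. Its argument "plan" is one flat list of numbers, 7 for each row, row after row: the shift along the tool's x, y, z in m, then the turn, a rotation vector about the tool's x, y, z in degrees, then the opening, from -1 (shut) to 1 (fully open). In form: [dx, dy, dz, rx, ry, rz, fingers, dx, dy, dz, rx, ry, rz, fingers, ...]. A call has 1 to 10 rows; each row shifts and turns the commanded pose from where the row before left it, along the tool's axes as they then stand; what a row does not reach is not made up. A row lasts 1/12 s, in which the tool goes at most 41.7 mm and 7.16 degrees, less where a joint would pass 70% of its speed; a pose out of reach is approached as far as the arm can. A call with a gripper value outside its range is refused whole. The fingers move at their own pace and stop on an object; "force" is the grip in N (left out, the last holds). Time passes only in rows, so rows that do not move let the fingers close. It gives the time, the measured TCP pose, the force, the opening and the grip force at its end, in the units of the state.
- bot.get_state(): the state, without advancing time (a new reading comes with each control period).
- read_camera(name): name is "scene" or "top"; returns a dict with "image" (384x512x3 uint8, red, green, blue), "vertical_fov" (degrees; the focal length in pixels is half the picture's height over the tangent of half this angle, whatever the lens; pixels are square), "cx", "cy" (the principal point, pixels), "pose" (4x4, takes a point from camera to world coordinates). Camera axes: x right, y down, z forward; pixel columns grow to the right and rows downward; lengths in m; the calibration is good to about 2 mm. A picture is of the moment at which its call begins. There is no depth.
- bot.finish_job(): hands the job in; it is judged then, once.
The state is a dict: "time": time; "joint_pos": joint angles; "dq": joint speeds; "tau": joint torques, N m; "ee_pos": TCP position; "ee_rot": TCP orientation; "force": force on the tool from outside, world axes, zero at the start; "moment": the same for the moment, N m; "gripper_width": opening from 0.0 (shut) to 1.0 (fully open); "grasp_force": force on a finger pad.
Only numpy, scipy, OpenCV 4.12 (cv2) and the standard library are available. Lean on these libraries where they do the work, as an engineer would, in place of code of your own. Each camera call takes 0.05 s, during which the arm holds its last target. There are 200 camera calls.

### The job

Take the white lid out of the wire rack, lay it down flat on the counter with its grip upward and let go of it. Then take it by the grip, set it squarely on the open steel tub and let go, and press its corners down one after another, slowly and without great force, until the gasket has gone fully down and the lid sits flush on the tub's rim all round. Leave the dessert cup and the milk pitcher where they stand.

Things in the scene. Friction and masses are not known exactly. Their poses are not given: they have to be found in the camera images.
- lid: flat white plastic lid, 0.14 to 0.26 kg: plate 112 (its x) x 168 (its y) x 8 mm thick, same when turned half round about z. Origin: centre of the plate's underside; z points out of the top. It starts upright in the rack on its +x long edge, top facing away from the robot (lid z = rack x), its -x long edge uppermost, 122 mm above the counter. Laid flat on its ribs its origin is 12 mm up.
- lid_grip (a point): centre of the solid bar grip on the lid's top: 22 mm wide (lid x), 70 mm long (lid y), from 8 to 34 mm above the plate's underside; this point is 22 mm above it. Axes as the lid's.
- lid_rib (a point): lower tip of one of the four L-shaped ribs under the lid's corners (this one at the +x, +y corner): 12 mm deep, outer faces 40 mm (x) and 68 mm (y) from the lid's centre, legs about 24 mm long. Between the ribs, the middle 80 mm of each long edge, the underside is flat, so that edge can be pinched there.
- tub: open steel tub, fixed to the counter: 104 (its x) x 160 (its y) x 70 mm high, wall 8 mm, inside 88 x 144 mm, so that the lid's ribs have 4 mm of play on each side. Origin: centre of its underside, z up. Lid and tub together take no more than 55 N.
- tub_rim (a point): centre of the tub's mouth, level with the top of its wall. On the wall lies a dark gasket whose four corner pieces stand 5 to 7 mm above it and carry the lid 48 mm (x), 76 mm (y) from the centre. Each takes about 14 N to push down, stays down, and stops hard level with the wall, so go slowly. Pressing the lid's middle would need all four at once, about 56 N.
- rack: lid rack, fixed to the counter: wooden base 80 (x) x 150 (y) x 10 mm with dark wire hoops, 73 mm high in all, on both sides of a slot along y at x = 0, 11 mm wide, where the lid stands. Origin: centre of its underside, z up. Lift the lid 65 mm or more to clear the hoops.
- lid_corner0 (a point): point on the underside of the lid's plate above a gasket corner, at (-48, -76, 0) mm in the lid's axes, at the lid's -x, -y corner. Home: 70 mm above the tub's origin; before pressing up to 7 mm higher. The plate's top is 8 mm above it.
- lid_corner1 (a point): point on the underside of the lid's plate above a gasket corner, at (-48, +76, 0) mm in the lid's axes, at the lid's -x, +y corner. Home: 70 mm above the tub's origin; before pressing up to 7 mm higher. The plate's top is 8 mm above it.
- lid_corner2 (a point): point on the underside of the lid's plate above a gasket corner, at (+48, -76, 0) mm in the lid's axes, at the lid's +x, -y corner. Home: 70 mm above the tub's origin; before pressing up to 7 mm higher. The plate's top is 8 mm above it.
- lid_corner3 (a point): point on the underside of the lid's plate above a gasket corner, at (+48, +76, 0) mm in the lid's axes, at the lid's +x, +y corner. Home: 70 mm above the tub's origin; before pressing up to 7 mm higher. The plate's top is 8 mm above it.
- dessert_cup: bystander: white dessert cup with a lid, 86 mm across, 85 mm high, loose, behind the work area. Origin: centre of its underside.
- milk_pitcher: bystander: steel milk pitcher with handle, 72 x 113 mm, 104 mm high, loose, behind the work area. Origin: centre of its underside.

How it is judged:
On the way, in this order (a step that is already met when the one before it is completed fails the run):
1. the lid lies flat on the counter, grip upward, let go (angle between lid's own z axis and vertical below 0.1 rad and height (world z) of lid below 0.018 m and contact force between the fingers and lid below 0.3 N and linear speed of lid below 0.03 m/s), for 0.2 s.
2. the lid sits squarely on the tub's gasket, let go (horizontal distance between lid and tub below 0.008 m and angle between the y axis of lid and the y axis of tub, either way round below 0.12 rad and angle between lid's own z axis and vertical below 0.25 rad and z of lid in the frame of tub between 0.066 and 0.08 m and contact force between the fingers and lid below 0.3 N and linear speed of lid below 0.03 m/s), for 0.2 s.
At the end, for the whole second after the job is handed in: The lid lies on the tub, centred within 8 mm and square within 0.12 rad, every corner of its plate within 2 mm of the rim of the tub's wall, let go and at rest (horizontal distance between lid and tub below 0.008 m and angle between the y axis of lid and the y axis of tub, either way round below 0.12 rad and angle between lid's own z axis and vertical below 0.25 rad and z of lid_corner0 in the frame of tub between 0.066 and 0.072 m and z of lid_corner1 in the frame of tub between 0.066 and 0.072 m and z of lid_corner2 in the frame of tub between 0.066 and 0.072 m and z of lid_corner3 in the frame of tub between 0.066 and 0.072 m and contact force between the fingers and lid below 0.3 N and linear speed of lid below 0.03 m/s); the robot touches nothing.
It fails at once if the lid is pressed on the tub with more than 55 N (contact force between lid and tub above 55 N).
It fails at once if the dessert cup is shifted by more than 30 mm (distance of dessert_cup from where it was at the start of the episode above 0.03 m).
It fails at once if the milk pitcher is shifted by more than 30 mm (distance of milk_pitcher from where it was at the start of the episode above 0.03 m).
It also fails if it takes over 72 s, if anything falls off the work surface, if the arm or the gripper's body presses on something with over 40 N, if the wrist force passes 120 N, or if a joint passes its speed limit or range.

## Working session

There is one attempt and no reset: what is moved stays moved. The work goes in short steps, Python scripts to look and compute and a tool call to move; the robot and the scene stay as the last step left them, time stands still between calls to the robot, and variables do not carry over. Pictures are saved under pics/ and viewed, at most 10 in all, crops included, and the job is handed in when it is done.

Besides the shell and the picture viewer there is one more tool, called by a JSON object that holds its "fn" and its "kwargs", one argument or row to a line. arm_command: Moves the arm, as the interface text tells. Its arguments: {"type":"object","properties":{"plan":{"type":"array"},"force":{"type":"number"}},"required":["plan"]}

```bash
mkdir -p pics; ls; python3 - <<'E'
from plant import bot, read_camera
import cv2, numpy as np, pickle
print(bot.get_state(), bot.tcp_to_tips)
for n in ("scene","top"):
    c=read_camera(n); print(n,c["vertical_fov"],c["cx"],c["cy"],np.round(c["pose"],4).tolist())
    pickle.dump(c,open(n+".pkl","wb"))
    cv2.imwrite(f"pics/{n}0.png",cv2.resize(c["image"][:,:,::-1],(800,600),interpolation=cv2.INTER_CUBIC))
E
```

```text
pics
{'time': 0.0, 'joint_pos': array([-1.24308577,  0.47782194,  0.02232683,  1.55647395, -0.01152532,
        1.10928248, -0.08310397]), 'dq': array([ 1.56996448e-03, -1.92124691e-04,  2.90600107e-05, -3.03133064e-04,
        3.39351715e-04,  1.08187650e-03, -5.46725953e-04]), 'tau': array([ 1.38913429e-04, -5.96446502e+01,  1.60784382e+00, -2.81194371e+01,
        1.24342006e-02,  9.24818247e-03, -5.29479180e-06]), 'ee_pos': array([0.28470752, 0.61139387, 0.24930128]), 'ee_rot': array([-1.46471643e-04,  2.16176243e-01,  9.76353916e-01, -9.17443700e-04]), 'force': array([-4.12018767e-01, -3.84805709e-04, -2.46618535e-02]), 'moment': array([0.01208003, 0.02347403, 0.01668468]), 'grasp_force': 0.0, 'gripper_width': 1.0017411326137657} 0.019
scene 52.19978240518316 256.48771413165304 194.609328218731 [[0.8648, -0.2024, 0.4595, 0.1608], [-0.502, -0.3349, 0.7974, -0.7828], [-0.0075, -0.9203, -0.3912, 0.4883], [0.0, 0.0, 0.0, 1.0]]
top 52.49075253203198 251.6457915729091 191.83724476858848 [[0.0279, -0.9775, 0.209, 0.3934], [-0.9996, -0.0266, 0.0088, -0.0178], [-0.0031, -0.2092, -0.9779, 1.1479], [0.0, 0.0, 0.0, 1.0]]
```

View pics/scene0.png

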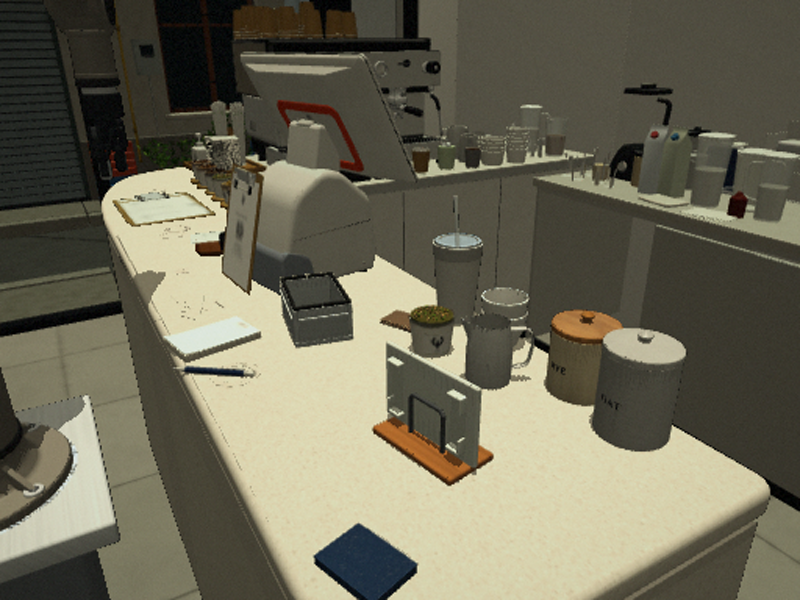

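View pics/top0.png

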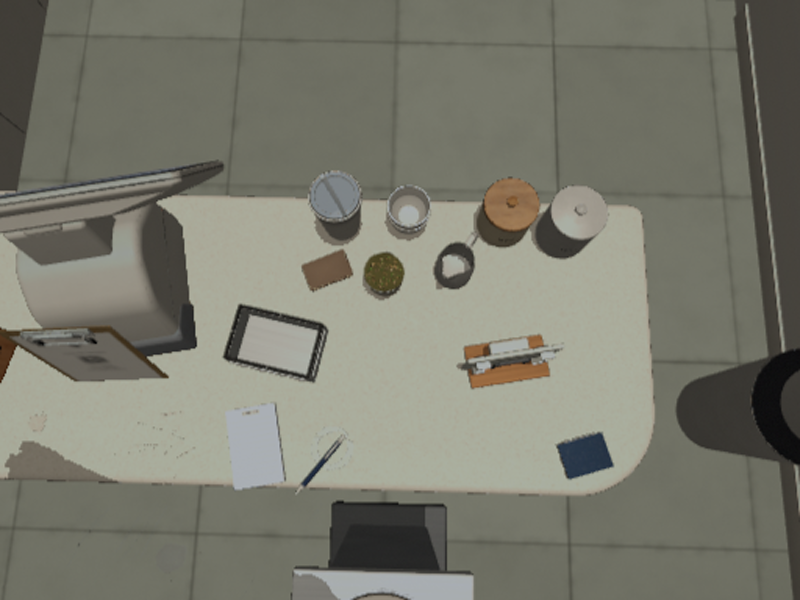

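The scene view shows the lid upright in the rack (about 435,420) and the tub at (317,308). In the top view, the rack is at (508,360) and the tub at (275,343). I'll enlarge both.

```bash
cat > h.py <<'E'
import numpy as np, cv2, pickle
from scipy.spatial.transform import Rotation as R
def load(n): return pickle.load(open(n+".pkl","rb"))
def snap(n):
    from plant import read_camera
    c=read_camera(n); pickle.dump(c,open(n+".pkl","wb")); return c
def f(c): return 192/np.tan(np.radians(c["vertical_fov"]/2))
def proj(c,P):
    P=np.atleast_2d(P); T=np.linalg.inv(c["pose"]); q=P@T[:3,:3].T+T[:3,3]
    return q[:,:2]/q[:,2:]*f(c)+[c["cx"],c["cy"]]
def onz(c,uv,z):
    uv=np.atleast_2d(uv); d=np.c_[(uv-[c["cx"],c["cy"]])/f(c),np.ones(len(uv))]@c["pose"][:3,:3].T
    o=c["pose"][:3,3]; return o+d*((z-o[2])/d[:,2:])
def crop(c,u0,v0,w,h,s): 
    return cv2.resize(c["image"][v0:v0+h,u0:u0+w,::-1],None,fx=s,fy=s,interpolation=cv2.INTER_CUBIC)
E
python3 - <<'E'
from h import *
t=load("top");s=load("scene")
print(proj(t,[[.285,.612,.25],[0,0,0]]))
a=crop(t,285,205,80,50,5);b=crop(t,138,190,80,60,5)
cc=crop(s,230,210,95,105,5)
out=np.zeros((560,800+80,3),np.uint8)[:, :800]
out[0:250,0:400]=a; out[255:555,0:400]=b
d=cv2.resize(cc,None,fx=.84,fy=.84); out[0:d.shape[0],401:401+d.shape[1]]=d
cv2.imwrite("pics/crop1.png",out)
E
```

```text
[[-33.23863745 317.13847448]
 [242.19251931 425.46271985]]
```

View pics/crop1.png

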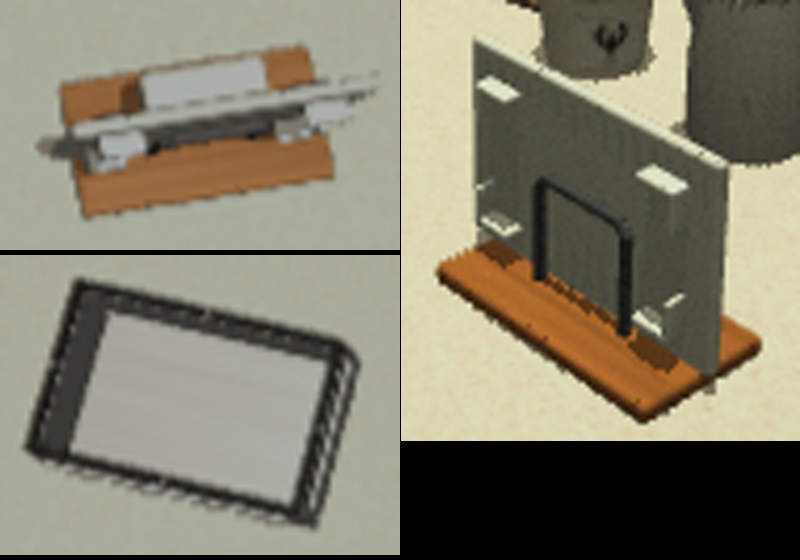

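```bash
cat > fit.py <<'E'
from h import *
from scipy.optimize import least_squares
def fit(obs,x0):  # obs: (cam, uv, local xyz)
    W=lambda p,L: np.r_[R.from_euler('z',p[2]).apply([L[0],L[1],0])[:2]+p[:2],L[2]]
    r=lambda p: np.concatenate([(proj(c,W(p,L))[0]-uv) for c,uv,L in obs])
    s=least_squares(r,x0); return s.x, np.round(s.fun.reshape(-1,2),1)
E
python3 - <<'E'
from fit import *
t=load("top");s=load("scene")
A=lambda x,y:np.array([285+(x+.5)/5-.5,205+(y+.5)/5-.5])
B=lambda x,y:np.array([138+(x+.5)/5-.5,190+(y-254.5)/5-.5])
S=lambda x,y:np.array([230+(x-400.5)/4.2-.5,210+(y+.5)/4.2-.5])
rack=[(t,A(63,84),(.04,.075,.01)),(t,A(307,47),(.04,-.075,.01)),(t,A(332,178),(-.04,-.075,.01)),(t,A(84,215),(-.04,.075,.005))]
pr,e=fit(rack,[.5,-.2,0]);print(pr,e.tolist())
lid=[(s,S(473,38),(0,.084,.122)),(s,S(728,163),(0,-.084,.122)),(t,A(78,132),(-.0,.084,.122)),(t,A(378,78),(0.004,-.084,.122))]
pl,e=fit(lid,[.5,-.2,0]);print("lid",pl,e.tolist())
tub=[(t,B(78,281),(.052,.08,.07)),(t,B(28,446),(-.052,.08,.07)),(t,B(358,357),(.052,-.08,0)),(t,B(317,526),(-.052,-.08,0))]
pt,e=fit(tub,[.5,.2,-.2]);print("tub",pt,e.tolist())
img=[crop(t,285,205,80,50,6),crop(t,138,190,80,60,6)]
def draw(im,c,u0,v0,k,p,pts,col):
    w=[np.r_[R.from_euler('z',p[2]).apply([a,b,0])[:2]+p[:2],z] for a,b,z in pts]
    q=(proj(c,w)-[u0,v0]+.5)*k; cv2.polylines(im,[q.round().astype(int)],True,col,1)
sq=lambda a,b,z:[(a,b,z),(a,-b,z),(-a,-b,z),(-a,b,z)]
draw(img[0],t,285,205,6,pr,sq(.04,.075,.01),(255,0,0))
draw(img[0],t,285,205,6,pl,sq(.004,.084,.122),(0,0,255))
draw(img[1],t,138,190,6,pt,sq(.052,.08,.07),(0,0,255))
draw(img[1],t,138,190,6,pt,sq(.044,.072,.07),(0,255,255))
draw(img[1],t,138,190,6,pt,sq(.052,.08,.0),(0,255,0))
k=4.2
im2=crop(s,165,165,70,65,4)
draw(im2,s,165,165,4,pt,sq(.052,.08,.07),(0,0,255));draw(im2,s,165,165,4,pt,sq(.052,.08,.0),(0,255,0))
im3=crop(s,230,210,70,75,4);draw(im3,s,230,210,4,pl,sq(.004,.084,.122),(0,0,255))
o=np.zeros((600,790,3),np.uint8)
o[:240,:480]=img[0][:240];o[240:600,:480]=img[1][:360]
o[:260,490:770]=im2;o[270:570,490:770]=im3
cv2.imwrite("pics/ov1.png",o)
E
```

```text
[ 0.52636519 -0.22221346  0.17424297] [[-0.8, -0.5], [0.5, -0.5], [0.9, 0.3], [-0.6, 0.6]]
lid [ 0.52603159 -0.21865891  0.19741763] [[0.1, -0.1], [-0.2, 1.1], [-1.2, 0.4], [0.7, -1.0]]
tub [ 0.54509251  0.20353767 -0.20076165] [[-0.4, -1.5], [-0.8, 1.2], [1.0, -0.0], [0.4, 0.3]]
```

View pics/ov1.png

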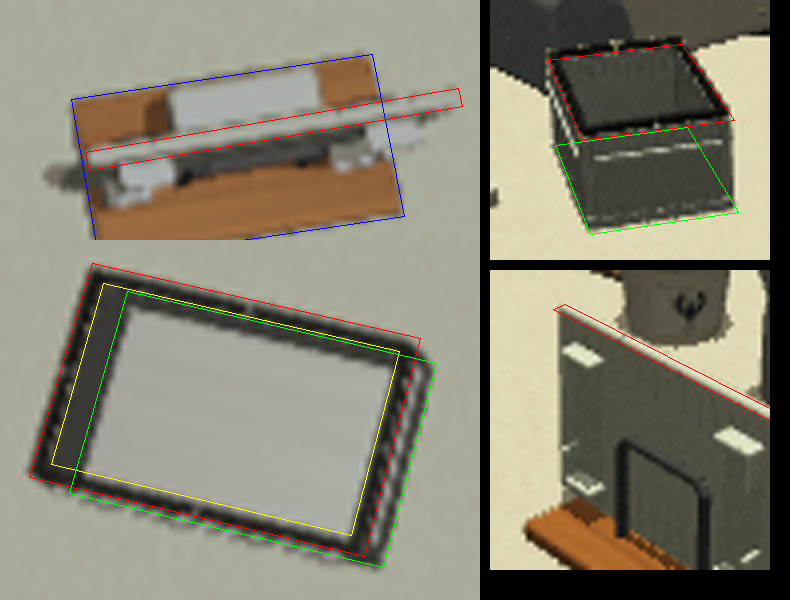

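The fitted outlines match. The tub is at about (0.544, 0.2035) with yaw -0.20, and the lid and rack at about (0.526, -0.2195) with yaw 0.185. I'll turn the tool to the rack's yaw and travel there.

{"fn": "arm_command", "kwargs": {
  "plan": [0,0,0,0,0,6.8,1,0,0,0,0,0,6.8,1,0,0,0,0,0,6.8,1,0,0,0,0,0,6.8,1,0,0,0,0,0,6.8,1,0,0,0,0,0,6.8,1,0,0,0,0,0,6.8,1,0,0,0,0,0,6.8,1,-0.039,0.0038,0,0,0,0,1,-0.039,0.0038,0,0,0,0,1]
}}

```text
time: 0.93
ee_pos: [0.305, 0.5373, 0.249]
ee_rot: [0.0, 0.637, 0.771, -0.001]
force: [1.7, 0.2, 1.0]
gripper_width: 0.999
grasp_force: 0.0
```

{"fn": "arm_command", "kwargs": {
  "plan": [-0.039,0.0038,0,0,0,0,1,-0.039,0.0038,0,0,0,0,1,-0.039,0.0038,0,0,0,0,1,-0.039,0.0038,0,0,0,0,1,-0.039,0.0038,0,0,0,0,1,-0.039,0.0038,0,0,0,0,1,-0.039,0.0038,0,0,0,0,1,-0.039,0.0038,0,0,0,0,1,-0.039,0.0038,0,0,0,0,1,-0.039,0.0038,0,0,0,0,1]
}}

```text
time: 1.77
ee_pos: [0.416, 0.1584, 0.2502]
ee_rot: [-0.0, 0.639, 0.77, 0.0]
force: [0.2, 0.3, 0.0]
gripper_width: 1.0
grasp_force: 0.0
```

{"fn": "arm_command", "kwargs": {
  "plan": [-0.039,0.0038,0,0,0,0,1,-0.039,0.0038,0,0,0,0,1,-0.039,0.0038,0,0,0,0,1,-0.039,0.0038,0,0,0,0,1,-0.039,0.0038,0,0,0,0,1,-0.039,0.0038,0,0,0,0,1,-0.039,0.0038,0,0,0,0,1,-0.039,0.0038,0,0,0,0,1,-0.039,0.0038,0,0,0,0,1,-0.039,0.0038,0,0,0,0,1]
}}

```text
time: 2.6
ee_pos: [0.5255, -0.2176, 0.25]
ee_rot: [-0.0, 0.638, 0.77, 0.0]
force: [0.8, 1.0, -0.1]
gripper_width: 1.001
grasp_force: 0.0
```

```bash
cat >> h.py <<'E'
def delta(target,yaw=None):
    "tool-frame shift to a world target; yaw = wanted angle of tool y in world"
    from plant import bot
    s=bot.get_state(); q=R.from_quat(np.r_[s["ee_rot"][1:],s["ee_rot"][0]])
    print("t",round(s["time"],2),"pos",s["ee_pos"].round(4),"q",s["joint_pos"].round(3),"F",s["force"].round(2),"w",round(s["gripper_width"],3),"g",round(s["grasp_force"],2))
    M=q.as_matrix(); print("tool x,y,z:",M.T.round(3).tolist(), "yaw of y",round(np.degrees(np.arctan2(M[1,1],M[0,1])),2))
    print("tool shift mm",(q.inv().apply(np.array(target)-s["ee_pos"])*1e3).round(1))
E
python3 -c "
from h import *
delta([.5262,-.2195,.111])
c=snap('top');print(proj(c,[[.526,-.22,.11]]))
s=snap('scene')
o=np.zeros((560,790,3),np.uint8);a=crop(c,260,150,98,130,4);o[:520,:392]=a;b=crop(s,215,165,98,130,4);o[:520,396:788]=b
cv2.imwrite('pics/c2.png',o)"
```

```text
t 2.6 pos [ 0.5255 -0.2176  0.25  ] q [-0.263  0.358  0.698  1.85  -0.266  1.03   0.729] F [ 0.78  0.99 -0.14] w 1.001 g 0.0
tool x,y,z: [[-0.185, 0.983, 0.0], [0.983, 0.185, -0.0], [-0.0, 0.0, -1.0]] yaw of y 10.66
tool shift mm [ -2.1   0.4 139. ]
[[329.83210305 226.58409196]]
```

View pics/c2.png

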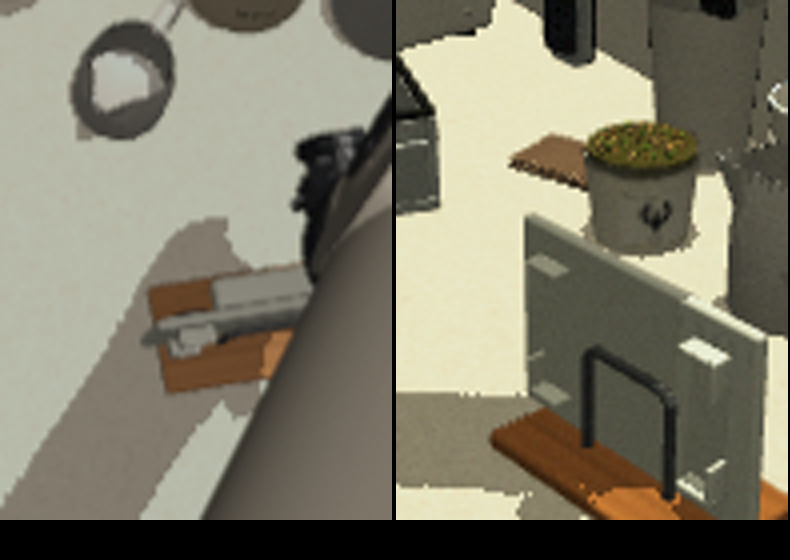

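The arm stands over the lid in the top view, and the lid is undisturbed. I'll descend, pinch the upper edge and lift.

{"fn": "arm_command", "kwargs": {
  "plan": [-0.002,0,0.035,0,0,0,1,0,0,0.035,0,0,0,1,0,0,0.03,0,0,0,1,0,0,0.02,0,0,0,1,0,0,0.019,0,0,0,1,0,0,0,0,0,0,1,0,0,0,0,0,0,-1,0,0,0,0,0,0,-1,0,0,0,0,0,0,-1,0,0,0,0,0,0,-1],
  "force": 40
}}

```text
time: 3.53
ee_pos: [0.5266, -0.2181, 0.1126]
ee_rot: [0.001, 0.638, 0.77, 0.001]
force: [0.4, -0.2, 1.3]
gripper_width: 0.454
grasp_force: 0.0
```

{"fn": "arm_command", "kwargs": {
  "plan": [0,0,0,0,0,0,-1,0,0,0,0,0,0,-1,0,0,0,0,0,0,-1,0,0,0,0,0,0,-1,0,0,0,0,0,0,-1]
}}

```text
time: 3.95
ee_pos: [0.5263, -0.218, 0.1119]
ee_rot: [0.0, 0.639, 0.77, 0.0]
force: [-0.4, 1.0, 5.9]
gripper_width: 0.088
grasp_force: 40.1
```

{"fn": "arm_command", "kwargs": {
  "plan": [0,0,-0.015,0,0,0,-1,0,0,-0.025,0,0,0,-1,0,0,-0.03,0,0,0,-1,0,0,-0.03,0,0,0,-1,0,0,-0.03,0,0,0,-1,0,0,-0.03,0,0,0,-1]
}}

```text
time: 4.45
ee_pos: [0.5249, -0.2178, 0.2721]
ee_rot: [-0.001, 0.639, 0.769, -0.0]
force: [0.6, 0.3, -1.9]
gripper_width: 0.088
grasp_force: 39.7
```

{"fn": "arm_command", "kwargs": {
  "plan": [0.03,0,0,0,0,0,-1,0.037,-0.001,0,0,0,0,-1,0.037,-0.001,0,0,0,0,-1,0.037,-0.001,0,0,0,0,-1,0.037,-0.001,0,0,0,0,-1,0.03,-0.001,0,0,0,0,-1,0.015,0,0,0,0,0,-1,0,0,0,-4,0,0,-1,0,0,0,-6,0,0,-1,0,0,0,-6,0,0,-1]
}}

```text
time: 5.28
ee_pos: [0.4799, 0.0009, 0.2711]
ee_rot: [0.09, 0.632, 0.762, 0.109]
force: [-0.3, -0.8, -2.0]
gripper_width: 0.086
grasp_force: 39.8
```

{"fn": "arm_command", "kwargs": {
  "plan": [0,0,0,-6,0,0,-1,0,0,0,-6,0,0,-1,0,0,0,-6,0,0,-1,0,0,0,-6,0,0,-1,0,0,0,-6,0,0,-1]
}}

```text
time: 5.7
ee_pos: [0.4742, 0.0067, 0.2749]
ee_rot: [0.195, 0.6, 0.734, 0.254]
force: [-0.4, 0.9, -1.9]
gripper_width: 0.083
grasp_force: 39.9
```

```bash
python3 -c "
from h import *
delta([.5,0,.15])"
```

```text
t 5.7 pos [0.4742 0.0067 0.2749] q [-0.405 -0.17   0.285  2.421 -0.115  0.237  0.194] F [-0.41  0.95 -1.9 ] w 0.083 g 39.85
tool x,y,z: [[-0.205, 0.979, 0.019], [0.781, 0.152, 0.606], [0.59, 0.139, -0.795]] yaw of y 11.02
tool shift mm [-14.2 -56.5 113.7]
```

{"fn": "arm_command", "kwargs": {
  "plan": [-0.005,-0.01,0.031,0,0,0,-1,-0.005,-0.01,0.031,0,0,0,-1,-0.005,-0.01,0.031,0,0,0,-1,-0.004,-0.01,0.031,0,0,0,-1,0,0,0,-5,0,0,-1,0,0,0,-5,0,0,-1,0,0,0,0,0,0,-1]
}}

```text
time: 6.28
ee_pos: [0.4892, 0.0045, 0.2363]
ee_rot: [0.184, 0.595, 0.735, 0.268]
force: [0.3, 0.3, -1.3]
gripper_width: 0.09
grasp_force: 39.9
```

```bash
python3 -c "
from h import *
delta([.52,0,.08])
t=load('top')
print(onz(t,np.array([[384,273],[409,210],[455,265]])*.64,.085).round(3).tolist())"
```

```text
t 6.28 pos [0.4892 0.0045 0.2363] q [-0.219 -0.034  0.177  2.436 -1.01   0.173  1.123] F [ 0.35  0.29 -1.25] w 0.09 g 39.92
tool x,y,z: [[-0.224, 0.973, 0.05], [0.776, 0.147, 0.613], [0.589, 0.176, -0.788]] yaw of y 10.76
tool shift mm [-19.  -72.6 140.6]
[[0.669, 0.01, 0.085], [0.791, -0.033, 0.085], [0.688, -0.118, 0.085]]
```

The forward tilt runs into the j4 and j6 limits. I'll identify the kinematics from the recorded states to find a reachable tilt direction.

```bash
cat > kin.py <<'E'
from h import *
from scipy.optimize import least_squares
import itertools
Q=np.array([[-1.24308577,.47782194,.02232683,1.55647395,-.01152532,1.10928248,-.08310397],
[-.263,.358,.698,1.85,-.266,1.03,.729],[-.405,-.17,.285,2.421,-.115,.237,.194],[-.219,-.034,.177,2.436,-1.01,.173,1.123]])
M=[R.from_quat([2.16176243e-01,9.76353916e-01,-9.17443700e-04,-1.46e-4]).as_matrix()]+[np.array(m).T for m in (
[[-0.185,0.983,0],[0.983,0.185,0],[0,0,-1]],[[-0.205,0.979,0.019],[0.781,0.152,0.606],[0.59,0.139,-0.795]],[[-0.224,0.973,0.05],[0.776,0.147,0.613],[0.589,0.176,-0.788]])]
P=np.array([[.2847,.6114,.2493],[.5255,-.2176,.25],[.4742,.0067,.2749],[.4892,.0045,.2363]])
def fk(q,p,s):
    T=np.eye(3); x=np.array([0,0,p[1]]); ang=np.array(s)*q
    ang[0]+=p[0]; ang[6]+=p[2]
    L={1:p[3],3:p[4],5:0,6:p[5]}; off={2:p[6],4:p[7],5:p[8]}
    for i in range(7):
        T=T@R.from_euler('y' if i%2 else 'z',ang[i]).as_matrix()
        if i==2: x=x+T@[p[6],0,p[3]]
        if i==4: x=x+T@[p[7],0,p[4]]
        if i==6: x=x+T@[0,0,p[5]]
        if i==5: x=x+T@[p[8],0,0]
        if i==3: x=x+T@[p[9],0,0]
    return x,T
E
python3 - <<'E'
from kin import *
res=[]
for s in itertools.product([1,-1],repeat=3):
    sg=[-1,1,s[0],1,s[1],1,s[2]]
    def r(p):
        o=[]
        for q,m,x in zip(Q,M,P):
            a,b=fk(q,p,sg); o+=list((a-x)*2)+list((b-m).ravel())
        return o+list(.003*np.array(p[6:]))
    for c in (0,1.6,3.1,-1.6):
        k=least_squares(r,[-.1,.3,c,.4,.4,.25,0,0,0,0]); res.append((k.cost,sg,k.x.round(4).tolist()))
res.sort(key=lambda a:a[0])
for a in res[:5]: print(a)
E
```

```text
(np.float64(0.005458561577132103), [-1, 1, -1, 1, -1, 1, -1], [-0.064, 0.2373, 1.5134, 0.4768, 0.4387, 0.2226, 0.0662, -0.0375, 0.0164, -0.0026])
(np.float64(0.005458561577132359), [-1, 1, -1, 1, -1, 1, -1], [-0.064, 0.2373, 1.5134, 0.4768, 0.4387, 0.2226, 0.0662, -0.0375, 0.0164, -0.0026])
(np.float64(0.0054585615771333825), [-1, 1, -1, 1, -1, 1, -1], [-0.064, 0.2373, 1.5134, 0.4768, 0.4387, 0.2226, 0.0662, -0.0375, 0.0164, -0.0026])
(np.float64(0.005458561577136468), [-1, 1, -1, 1, -1, 1, -1], [-0.064, 0.2373, 1.5134, 0.4768, 0.4387, 0.2226, 0.0662, -0.0375, 0.0164, -0.0026])
(np.float64(0.22137101446612464), [-1, 1, 1, 1, 1, 1, 1], [-0.1757, 0.0269, 1.6031, 2.3994, 0.5055, 2.0715, -0.7842, -0.39, 0.1756, 0.3245])
```

```bash
cat >> kin.py <<'E'
p=[-0.064,0.2373,1.5134,0.4768,0.4387,0.2226,0.0662,-0.0375,0.0164,-0.0026]; sg=[-1,1,-1,1,-1,1,-1]
lo=np.array([-2.96,-.34,-1.41,.24,-1.37,.17,-2.96])+.08; hi=np.array([2.96,2.1,1.46,2.44,4.51,1.92,2.96])-.08
def ori(phi,al):
    c,s=np.cos(phi),np.sin(phi); z=np.array([np.cos(al)*c,np.cos(al)*s,-np.sin(al)]); y=np.array([np.sin(al)*c,np.sin(al)*s,np.cos(al)])
    return np.c_[np.cross(y,z),y,z]
def ik(x,T,q0,w=.02):
    def r(q): a,b=fk(q,p,sg); return np.r_[(a-x)*5,(b-T).ravel(),w*(q-q0)*.3]
    k=least_squares(r,np.clip(q0,lo+.01,hi-.01),bounds=(lo,hi)); return k.x,np.abs(k.fun[:12]).max()
E
python3 - <<'E'
from kin import *
q0=np.array([-.219,-.034,.177,2.436,-.3,.4,.5])
for al in (20,40):
  for ph in range(-150,181,30):
    a,f=np.radians(al),np.radians(ph); best=None
    d=np.array([np.cos(f),np.sin(f)]); h=.085*np.sin(a)+.016*np.cos(a)+.01
    for c in ([.52,0],[.56,0],[.5,-.2+.2]):
      x=np.r_[np.array(c)-.045*d*np.cos(a),h]
      for j5 in (-1,0,1.5,3):
        g=q0.copy();g[4]=j5;g[5]=1.
        q,e=ik(x,ori(f,a),g)
        if best is None or e<best[0]: best=(e,c,q.round(2).tolist())
    print(al,ph,round(best[0],3),best[1:])
E
```

```text
20 -150 0.0 ([0.5, 0.0], [-0.91, 1.47, 1.19, 1.48, -0.36, 1.84, -2.15])
20 -120 0.0 ([0.56, 0], [-0.98, 1.31, 1.02, 1.51, -0.01, 1.48, -2.14])
20 -90 0.0 ([0.56, 0], [-1.32, 1.44, 1.22, 1.84, -0.13, 0.95, -1.84])
20 -60 0.0 ([0.5, 0.0], [-1.69, 1.59, 1.28, 2.31, -0.69, 0.36, -1.25])
20 -30 0.0 ([0.56, 0], [0.33, 0.96, -0.72, 2.36, 2.45, 1.6, -2.76])
20 0 0.236 ([0.56, 0], [1.12, 1.86, -1.33, 2.36, 3.12, 1.26, -1.46])
20 30 0.0 ([0.56, 0], [-0.55, 1.04, 0.83, 2.36, 3.78, 1.68, 2.55])
20 60 0.0 ([0.56, 0], [-0.23, 0.95, 0.65, 2.1, 4.43, 1.66, 2.75])
20 90 0.0 ([0.56, 0], [0.43, 0.86, -0.15, 1.82, -1.0, 1.34, 2.59])
20 120 0.0 ([0.56, 0], [0.37, 1.0, -0.24, 1.5, -0.59, 1.63, 2.53])
20 150 0.0 ([0.5, 0.0], [0.64, 1.23, -0.87, 1.49, 0.13, 1.78, 2.3])
20 180 0.062 ([0.5, 0.0], [0.15, 1.03, -0.32, 1.47, 0.14, 1.84, 2.88])
40 -150 0.0 ([0.5, 0.0], [-0.95, 1.27, 1.19, 1.65, -0.49, 1.6, -2.18])
40 -120 0.0 ([0.5, 0.0], [-1.1, 1.1, 1.08, 1.83, -0.21, 1.2, -2.05])
40 -90 0.0 ([0.56, 0], [-1.32, 1.4, 1.37, 1.91, -0.6, 0.94, -1.4])
40 -60 0.0 ([0.52, 0], [-1.5, 1.16, 1.27, 2.29, -0.67, 0.32, -0.99])
40 -30 0.0 ([0.56, 0], [-1.36, 0.97, 1.18, 2.35, 3.6, 0.26, 1.5])
40 0 0.127 ([0.56, 0], [-1.18, 1.38, 1.38, 2.36, 3.83, 1.14, 1.49])
40 30 0.0 ([0.56, 0], [-0.41, 0.59, 0.61, 2.36, 4.14, 0.93, 2.54])
40 60 0.0 ([0.56, 0], [1.32, 1.24, -1.3, 2.19, 0.79, 0.39, 0.76])
40 90 0.0 ([0.5, 0.0], [1.28, 1.27, -1.3, 2.07, 0.46, 0.83, 1.4])
40 120 0.0 ([0.56, 0], [0.28, 0.8, -0.16, 1.64, -0.51, 1.38, 2.52])
40 150 0.0 ([0.5, 0.0], [0.68, 1.04, -0.89, 1.66, 0.24, 1.51, 2.31])
40 180 0.0 ([0.5, 0.0], [0.46, 1.01, -0.77, 1.59, 0.42, 1.68, 2.65])
```

Tilting back toward the robot and left (tool z azimuth about 120°, 40° below horizontal) is reachable. I'll untilt, then yaw.

{"fn": "arm_command", "kwargs": {
  "plan": [0,0,0,6.5,0,0,-1,0,0,0,6.5,0,0,-1,0,0,0,6.5,0,0,-1,0,0,0,6.5,0,0,-1,0,0,0,6.5,0,0,-1,0,0,0,5,0,0,-1,0,0,0,0,0,-6.9,-1,0,0,0,0,0,-6.9,-1,0,0,0,0,0,-6.9,-1,0,0,0,0,0,-6.9,-1]
}}

```text
time: 7.12
ee_pos: [0.4918, 0.0169, 0.2383]
ee_rot: [0.054, 0.404, 0.909, 0.089]
force: [-0.2, 0.2, -1.6]
gripper_width: 0.083
grasp_force: 40.0
```

{"fn": "arm_command", "kwargs": {
  "plan": [0,0,0,0,0,-6.9,-1,0,0,0,0,0,-6.9,-1,0,0,0,0,0,-6.9,-1,0,0,0,0,0,-6.9,-1,0,0,0,0,0,-6.9,-1,0,0,0,0,0,-6.9,-1,0,0,0,0,0,-6.9,-1,0,0,0,0,0,-6.9,-1,0,0,0,0,0,-6.9,-1,0,0,0,0,0,-6.9,-1]
}}

```text
time: 7.95
ee_pos: [0.4917, 0.0168, 0.2384]
ee_rot: [0.095, -0.182, 0.978, 0.042]
force: [0.6, -0.5, -3.0]
gripper_width: 0.085
grasp_force: 40.0
```

```bash
python3 -c "
from h import *
delta([.5,-.02,.2])"
```

```text
t 7.95 pos [0.4917 0.0168 0.2384] q [-0.043  0.111 -0.059  2.109 -0.138  0.743  1.931] F [ 0.6  -0.49 -2.97] w 0.085 g 40.01
tool x,y,z: [[-0.916, -0.347, -0.202], [-0.363, 0.93, 0.048], [0.171, 0.118, -0.978]] yaw of y 111.32
tool shift mm [ 12.9 -39.1  34.7]
```

```bash
cat > rot.py <<'E'
from kin import *
def rot(T):
    from plant import bot
    s=bot.get_state(); q=R.from_quat(np.r_[s["ee_rot"][1:],s["ee_rot"][0]])
    v=(q.inv()*R.from_matrix(T)).as_rotvec(degrees=True); print("rotvec deg (tool)",v.round(2),"norm",np.linalg.norm(v).round(1))
E
python3 -c "
from rot import *
rot(ori(np.radians(112),np.radians(40)))
q=np.array([-0.043,0.111,-0.059,2.109,-0.138,0.743,1.931])
print(fk(q,p,sg)[0])
for x in ([.503,-.012,.2],[.503,-.012,.08]):
  q,e=ik(np.array(x),ori(np.radians(112),np.radians(40)),q);print(q.round(2),e)
"
```

```text
rotvec deg (tool) [-47.13  11.31   4.18] norm 48.6
[0.51541561 0.03655769 0.24974391]
[ 0.34  0.48 -0.18  1.9  -0.61  1.38  2.43] 1.6715559202462593e-05
[ 0.34  0.67 -0.18  1.93 -0.61  1.2   2.55] 4.794601749860683e-06
```

{"fn": "arm_command", "kwargs": {
  "plan": [0,0,0,-5.9,1.4,0.5,-1,0,0,0,-5.9,1.4,0.5,-1,0,0,0,-5.9,1.4,0.5,-1,0,0,0,-5.9,1.4,0.5,-1,0,0,0,-5.9,1.4,0.5,-1,0,0,0,-5.9,1.4,0.5,-1,0,0,0,-5.9,1.4,0.5,-1,0,0,0,-5.9,1.4,0.5,-1,0,0,0,0,0,0,-1]
}}

```text
time: 8.7
ee_pos: [0.4915, 0.0148, 0.2343]
ee_rot: [-0.083, -0.169, 0.889, 0.417]
force: [0.0, -1.1, -3.0]
gripper_width: 0.088
grasp_force: 40.2
```

```bash
python3 -c "
from rot import *
delta([.503,-.012,.085]);rot(ori(np.radians(112),np.radians(30)))"
```

```text
t 8.7 pos [0.4915 0.0148 0.2343] q [ 0.285  0.523 -0.063  1.805 -0.66   1.442  2.475] F [ 0.   -1.13 -2.95] w 0.088 g 40.2
tool x,y,z: [[-0.929, -0.37, 0.007], [-0.231, 0.595, 0.77], [-0.289, 0.713, -0.639]] yaw of y 111.24
tool shift mm [  -1.9 -133.6   72.9]
rotvec deg (tool) [-9.68 -0.01 -0.49] norm 9.7
```

{"fn": "arm_command", "kwargs": {
  "plan": [0,0,0,-5,0,-0.2,-1,0,0,0,-5,0,-0.2,-1,0,0,0,-4.7,0,0,-1,0,-0.033,0.009,0,0,0,-1,0,-0.033,0.009,0,0,0,-1,0,-0.033,0.009,0,0,0,-1,0,-0.033,0.009,0,0,0,-1,0,-0.025,0.007,0,0,0,-1,0,-0.009,0.002,0,0,0,-1,0,0,0,0,0,0,-1]
}}

```text
time: 9.53
ee_pos: [0.5035, -0.0089, 0.0672]
ee_rot: [-0.101, -0.164, 0.828, 0.526]
force: [0.5, 0.5, -0.8]
gripper_width: 0.084
grasp_force: 40.4
```

```bash
python3 -c "
from rot import *
delta([.503,-.012,.054]);rot(ori(np.radians(112),np.radians(25)))
c=snap('top');s=snap('scene')
o=np.zeros((520,790,3),np.uint8);o[:,:392]=crop(c,190,150,98,130,4);o[:,396:788]=crop(s,165,140,98,130,4)
cv2.imwrite('pics/c3.png',o)"
```

```text
t 9.53 pos [ 0.5035 -0.0089  0.0672] q [ 0.381  0.928 -0.086  1.705 -0.717  1.449  2.723] F [ 0.45  0.45 -0.8 ] w 0.084 g 40.38
tool x,y,z: [[-0.926, -0.378, -0.004], [-0.165, 0.392, 0.905], [-0.34, 0.839, -0.425]] yaw of y 112.76
tool shift mm [  1.7 -13.1   3.2]
rotvec deg (tool) [-0.17 -0.09  0.32] norm 0.4
```

View pics/c3.png

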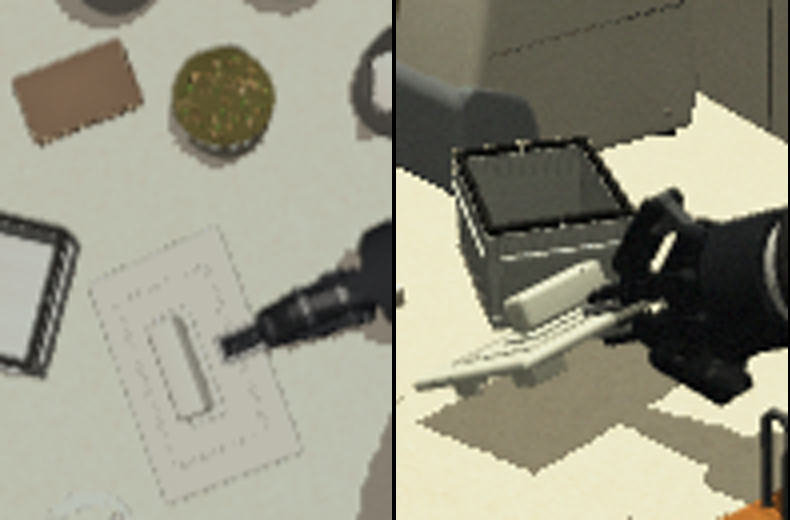

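The lid is held over free counter to the right of the tub, top face up and tilted 25°, with its far edge about 13 mm up. I'll tilt a bit more and lower it to touch.

{"fn": "arm_command", "kwargs": {
  "plan": [0,0,0,-7,0,0,-1,0,-0.006,0.002,0,0,0,-1,0,-0.005,0.002,0,0,0,-1,0,-0.004,0.001,0,0,0,-1,0,-0.003,0.001,0,0,0,-1,0,-0.002,0.001,0,0,0,-1,0,0,0,0,0,0,-1]
}}

```text
time: 10.22
ee_pos: [0.5048, -0.0081, 0.0484]
ee_rot: [-0.108, -0.158, 0.794, 0.577]
force: [0.1, -0.2, -1.5]
gripper_width: 0.085
grasp_force: 40.6
```

{"fn": "arm_command", "kwargs": {
  "plan": [0,-0.003,0.001,0,0,0,-1,0,-0.003,0.001,0,0,0,-1,0,0,0,0,0,0,-1]
}}

```text
time: 10.47
ee_pos: [0.5049, -0.0082, 0.042]
ee_rot: [-0.108, -0.158, 0.793, 0.578]
force: [0.7, -1.5, 0.7]
gripper_width: 0.086
grasp_force: 40.8
```

{"fn": "arm_command", "kwargs": {
  "plan": [0,0,0,0,0,0,-0.5,0,0,0,0,0,0,-0.5,0,0,0,0,0,0,-0.5,0,0,0,0,0,0,-0.5,0,0,-0.012,0,0,0,-0.5,0,0,-0.02,0,0,0,-0.5,0,0,-0.025,0,0,0,-0.5,0,0,-0.03,0,0,0,-0.5,0,0,0,0,0,0,-0.5]
}}

```text
time: 11.22
ee_pos: [0.538, -0.0917, 0.0698]
ee_rot: [-0.106, -0.157, 0.796, 0.575]
force: [-0.0, -0.4, 0.5]
gripper_width: 0.252
grasp_force: 0.0
```

```bash
python3 -c "
from rot import *
delta([.503,-.012,.25]);rot(np.array([[-.926,-.378,0],[-.378,.926,0],[0,0,-1.]]).T)
c=snap('top');s=snap('scene')
o=np.zeros((520,790,3),np.uint8);o[:,:392]=crop(c,190,150,98,130,4);o[:,396:788]=crop(s,165,140,98,130,4)
cv2.imwrite('pics/c4.png',o)"
```

```text
t 11.22 pos [ 0.538  -0.0917  0.0698] q [ 0.471  1.051 -0.067  1.484 -0.688  1.675  2.711] F [-0.04 -0.45  0.52] w 0.252 g 0.0
tool x,y,z: [[-0.928, -0.371, -0.012], [-0.128, 0.289, 0.949], [-0.349, 0.882, -0.316]] yaw of y 113.86
tool shift mm [  0.7 198.4  25.6]
rotvec deg (tool) [7.158e+01 8.500e-01 7.000e-02] norm 71.6
```

View pics/c4.png

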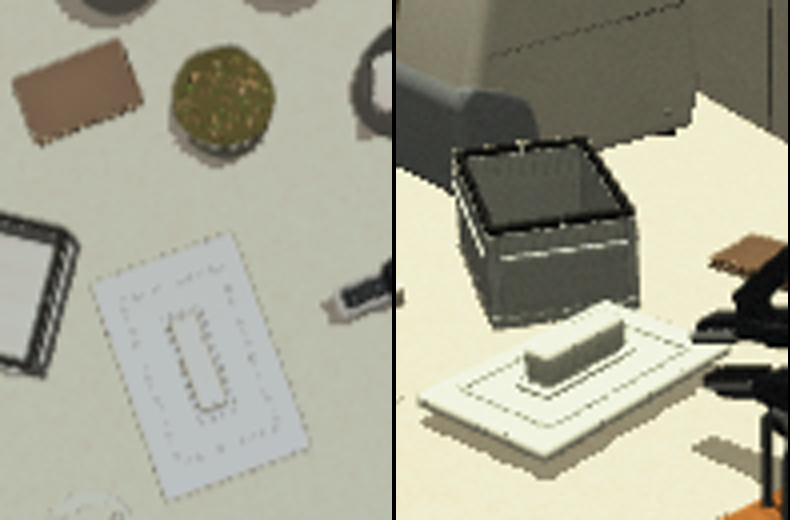

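The lid lies flat on the counter, grip up and released. Its top corners in the crop are at (93,283), (231,233), (308,448) and (168,499). I'll measure it, raise the arm and bring the tool back to vertical.

```bash
python3 -c "
from fit import *
c=load('top')
k=np.array([[93,283],[231,233],[308,448],[168,499]]);uv=np.c_[190+(k[:,0]+.5)/4-.5,150+(k[:,1]+.5)/4-.5]
# lid x ~ 113deg ; local frame angle p2
L=[(.056,.084),(.056,-.084),(-.056,-.084),(-.056,.084)]
w=onz(c,uv,.02);print(w.round(4).tolist(),w.mean(0))
for sh in range(4):
  x,e=fit([(c,uv[i],(*L[(i+sh)%4],.02)) for i in range(4)],[.49,.02,np.radians(113)]); print(x[:2].round(4),np.degrees(x[2]).round(2),np.abs(e).max())
"
```

```text
[[0.5463, 0.1031, 0.02], [0.586, 0.0036, 0.02], [0.4322, -0.056, 0.02], [0.3938, 0.0424, 0.02]] [0.48958126 0.02325311 0.02      ]
[0.4891 0.0226] 21.27 13.2
[0.4897 0.0233] 111.45 1.2
[0.4891 0.0226] 201.27 13.2
[0.4897 0.0233] 291.45 1.2
```

{"fn": "arm_command", "kwargs": {
  "plan": [0,0.033,-0.02,0,0,0,-0.5,0,0.035,-0.012,0,0,0,-0.5,0,0.035,-0.012,0,0,0,-0.2,0,0.035,-0.012,0,0,0,0,0,0.035,-0.012,0,0,0,0.2,0,0,0,6.5,0,0,0.2,0,0,0,6.5,0,0,0.2,0,0,0,6.5,0,0,0.2,0,0,0,6.5,0,0,0.2,0,0,0,6.5,0,0,0.2]
}}

```text
time: 12.15
ee_pos: [0.5377, -0.0959, 0.2546]
ee_rot: [-0.059, -0.183, 0.924, 0.33]
force: [-0.1, 0.2, 0.1]
gripper_width: 0.597
grasp_force: 0.0
```

{"fn": "arm_command", "kwargs": {
  "plan": [0,0,0,6.5,0,0,0.2,0,0,0,6.5,0,0,0.2,0,0,0,6.5,0,0,0.2,0,0,0,6.5,0,0,0.2,0,0,0,6.5,0,0,0.2,0,0,0,6.5,0,0,0.2,0,0,0,0,0,0,0.2]
}}

```text
time: 12.73
ee_pos: [0.5368, -0.0905, 0.2546]
ee_rot: [0.005, -0.196, 0.981, 0.005]
force: [-1.2, 1.0, -0.5]
gripper_width: 0.601
grasp_force: 0.0
```

```bash
python3 -c "
from rot import *
delta([.49,.02,.15]);rot(np.array([[-.926,-.378,0],[-.378,.926,0],[0,0,-1.]]).T)"
```

```text
t 12.73 pos [ 0.5368 -0.0905  0.2546] q [-1.000e-03  2.550e-01  7.100e-02  1.873e+00 -3.400e-02  1.008e+00
  2.052e+00] F [-1.25  0.99 -0.45] w 0.601 g 0.0
tool x,y,z: [[-0.923, -0.384, -0.011], [-0.385, 0.923, 0.007], [0.008, 0.011, -1.0]] yaw of y 112.62
tool shift mm [  1.9 119.3 105.5]
rotvec deg (tool) [0.4  0.64 0.41] norm 0.9
```

{"fn": "arm_command", "kwargs": {
  "plan": [0,0.03,0,0.4,0.6,1.1,0.2,0,0.035,0,0,0,0,0.2,0,0.035,0.02,0,0,0,0.2,0,0.023,0.03,0,0,0,0.2,0,0,0.035,0,0,0,0.2,0,0,0.035,0,0,0,0.2,0,0,0.02,0,0,0,0.2,0,0,0,0,0,0,0.2]
}}

```text
time: 13.4
ee_pos: [0.4895, 0.0181, 0.1103]
ee_rot: [-0.006, -0.182, 0.983, 0.002]
force: [-0.8, -0.7, -0.1]
gripper_width: 0.601
grasp_force: 0.0
```

```bash
python3 -c "
from rot import *
delta([.4897,.0233,.043]);a=np.radians(111.45);c,s=np.cos(a),np.sin(a);rot(np.array([[-s,c,0],[c,s,0],[0,0,-1.]]).T)"
```

```text
t 13.4 pos [0.4895 0.0181 0.1103] q [-1.600e-01  3.760e-01 -2.000e-03  2.103e+00 -5.000e-03  6.730e-01
  1.778e+00] F [-0.83 -0.68 -0.11] w 0.601 g 0.0
tool x,y,z: [[-0.934, -0.358, 0.01], [-0.358, 0.934, 0.006], [-0.012, 0.002, -1.0]] yaw of y 110.96
tool shift mm [-2.8  4.4 67.3]
rotvec deg (tool) [ 0.33 -0.59 -0.49] norm 0.8
```

{"fn": "arm_command", "kwargs": {
  "plan": [-0.003,0.004,0.02,0.2,-0.4,-0.3,0.2,0,0,0.02,0,0,0,0.2,0,0,0.015,0,0,0,0.2,0,0,0.008,0,0,0,0.2,0,0,0.003,0,0,0,0.2,0,0,0,0,0,0,0.2]
}}

```text
time: 13.9
ee_pos: [0.4952, 0.0232, 0.0489]
ee_rot: [0.003, -0.184, 0.983, -0.0]
force: [0.4, 1.0, 0.1]
gripper_width: 0.601
grasp_force: 0.0
```

{"fn": "arm_command", "kwargs": {
  "plan": [0,0,0,0,0,0,-1,0,0,0,0,0,0,-1,0,0,0,0,0,0,-1,0,0,0,0,0,0,-1,0,0,0,0,0,0,-1],
  "force": 40
}}

```text
time: 14.32
ee_pos: [0.4957, 0.0238, 0.0499]
ee_rot: [0.004, -0.185, 0.983, -0.0]
force: [-1.3, 0.3, 6.1]
gripper_width: 0.247
grasp_force: 39.5
```

```bash
python3 -c "
from rot import *
delta([.4897,.0233,.2])"
```

```text
t 14.32 pos [0.4957 0.0238 0.0499] q [-0.17   0.484 -0.005  2.131  0.005  0.517  1.764] F [-1.32  0.26  6.07] w 0.247 g 39.54
tool x,y,z: [[-0.932, -0.363, -0.009], [-0.363, 0.932, -0.002], [0.009, 0.001, -1.0]] yaw of y 111.29
tool shift mm [   4.5    1.4 -150.2]
```

The lid is held by its grip. I'll lift it and turn it to the tub's orientation.

{"fn": "arm_command", "kwargs": {
  "plan": [0,0,-0.02,0,0,0,-1,0,0,-0.03,0,0,0,-1,0,0,-0.035,0,0,0,-1,0,0,-0.035,0,0,0,-1,0,0,-0.035,0,0,0,-1,0,0,0,0,0,-6.5,-1,0,0,0,0,0,-6.5,-1,0,0,0,0,0,-6.5,-1,0,0,0,0,0,-6.5,-1,0,0,0,0,0,-6.5,-1]
}}

```text
time: 15.15
ee_pos: [0.4935, 0.0233, 0.2041]
ee_rot: [0.003, -0.455, 0.891, -0.001]
force: [-0.4, -0.6, -2.3]
gripper_width: 0.244
grasp_force: 40.2
```

{"fn": "arm_command", "kwargs": {
  "plan": [0,0,0,0,0,-6.5,-1,0,0,0,0,0,-6.5,-1,0,0,0,0,0,-6.5,-1,0,0,0,0,0,-5.2,-1,0,0,0,0,0,0,-1]
}}

```text
time: 15.57
ee_pos: [0.4935, 0.0232, 0.2039]
ee_rot: [0.003, -0.634, 0.774, -0.002]
force: [-0.4, 0.4, -1.1]
gripper_width: 0.244
grasp_force: 40.2
```

```bash
python3 -c "
from rot import *
delta([.545,.209,.18]);a=np.radians(168.5);c,s=np.cos(a),np.sin(a);rot(np.array([[-s,c,0],[c,s,0],[0,0,-1.]]).T)"
```

```text
t 15.57 pos [0.4935 0.0232 0.2039] q [-0.04   0.239 -0.154  2.024  0.048  0.875  2.724] F [-0.35  0.36 -1.11] w 0.244 g 40.19
tool x,y,z: [[-0.197, -0.98, -0.002], [-0.98, 0.197, -0.007], [0.007, 0.001, -1.0]] yaw of y 168.66
tool shift mm [-192.2  -13.8   24.4]
rotvec deg (tool) [-0.38  0.13  0.16] norm 0.4
```

{"fn": "arm_command", "kwargs": {
  "plan": [-0.03,-0.003,0,-0.4,0,0,-1,-0.036,-0.003,0,0,0,0,-1,-0.036,-0.003,0,0,0,0,-1,-0.036,-0.003,0,0,0,0,-1,-0.036,-0.002,0,0,0,0,-1,-0.018,0,0.015,0,0,0,-1,0,0,0.015,0,0,0,-1,0,0,0.01,0,0,0,-1,0,0,0,0,0,0,-1,0,0,0,0,0,0,-1]
}}

```text
time: 16.4
ee_pos: [0.5456, 0.2074, 0.1637]
ee_rot: [-0.0, -0.632, 0.775, 0.001]
force: [-0.0, 0.3, -2.1]
gripper_width: 0.24
grasp_force: 40.1
```

```bash
python3 -c "
from rot import *
delta([.545,.209,.114])
c=snap('top');s=snap('scene')
o=np.zeros((560,790,3),np.uint8);o[:350,:400]=crop(c,135,175,80,70,5);o[:425,402:787]=crop(s,160,140,77,85,5)
cv2.imwrite('pics/c5.png',o)"
```

```text
t 16.4 pos [0.5456 0.2074 0.1637] q [-0.309  0.434 -0.206  1.848  0.111  0.872  2.37 ] F [-0.03  0.34 -2.12] w 0.24 g 40.12
tool x,y,z: [[-0.202, -0.979, -0.001], [-0.979, 0.202, 0.001], [-0.001, 0.001, -1.0]] yaw of y 168.33
tool shift mm [-1.4  0.8 49.7]
```

View pics/c5.png

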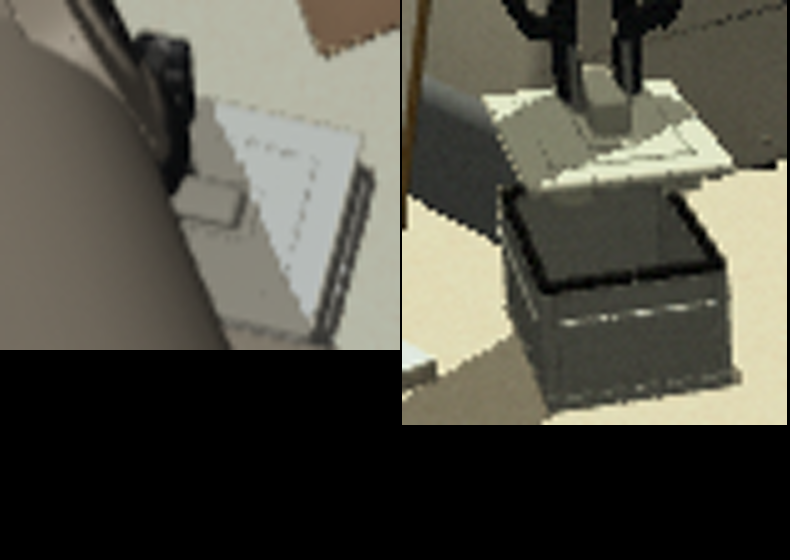

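```bash
python3 -c "
from fit import *
t=load('top');s=load('scene')
S=lambda x,y:np.array([160+(x-401.5)/5-.5,140+(y+.5)/5-.5]);T=lambda x,y:np.array([135+(x+.5)/5-.5,175+(y+.5)/5-.5])
z=.134
o=[(s,S(733,161),(.056,-.084,z)),(s,S(540,188),(-.056,-.084,z)),(s,S(482,95),(-.056,.084,z)),(s,S(675,82),(.056,.084,z)),(t,T(362,131),(.056,-.084,z)),(t,T(312,337),(-.056,-.084,z))]
for k in (o,o[:4],o[4:]):
  x,e=fit(k,[.54,.2,-.2]);print('lid',x.round(4),e.tolist())
B=lambda x,y:np.array([138+(x+.5)/5-.5,190+(y-254.5)/5-.5])
tt=[(t,B(78,281),(.052,.08,.073)),(t,B(28,446),(-.052,.08,.073)),(t,B(358,357),(.052,-.08,0)),(t,B(317,526),(-.052,-.08,0))]
ts=[(s,S(738,375),(.052,-.08,0)),(s,S(552,411),(-.052,-.08,0)),(s,S(724,266),(.052,-.08,.073)),(s,S(548,291),(-.052,-.08,.073)),(s,S(505,195),(-.052,.08,.073))]
for k in (tt+ts,tt,ts):
  x,e=fit(k,[.54,.2,-.2]);print('tub',x.round(4),e.tolist())
"
```

```text
lid [ 0.5466  0.2015 -0.2022] [[1.4, 1.0], [-2.1, 0.6], [0.5, 0.4], [-1.0, -0.9], [0.4, -0.7], [-0.4, -0.6]]
lid [ 0.5488  0.2046 -0.1964] [[1.8, 0.5], [-1.5, 0.1], [0.7, 0.0], [-0.9, -1.3]]
lid [ 0.5433  0.2017 -0.1833] [[0.0, -0.2], [-0.0, 0.2]]
tub [ 0.5462  0.2043 -0.2003] [[-1.0, -2.1], [-1.4, 0.7], [0.7, -0.4], [0.1, -0.1], [-0.1, 2.6], [0.1, 1.1], [1.7, 0.4], [-1.1, 0.6], [-1.3, -0.2]]
tub [ 0.5449  0.2031 -0.1996] [[-0.6, -1.6], [-1.0, 1.2], [1.1, -0.0], [0.5, 0.3]]
tub [ 0.5497  0.2105 -0.2093] [[-0.2, 1.6], [0.2, -0.2], [1.6, -0.5], [-1.0, -0.5], [-0.7, -1.1]]
```

The view shows the lid held square above the tub. Relative measurement gives a shift of about 2.5 mm toward +y. I'll correct and lower.

{"fn": "arm_command", "kwargs": {
  "plan": [-0.0025,-0.0005,0.01,0,0,0,-1,0,0,0.01,0,0,0,-1,0,0,0.005,0,0,0,-1,0,0,0.005,0,0,0,-1,0,0,0.005,0,0,0,-1,0,0,0,0,0,0,-1]
}}

```text
time: 17.0
ee_pos: [0.5463, 0.2109, 0.1278]
ee_rot: [-0.0, -0.633, 0.774, 0.001]
force: [0.7, 0.2, -1.7]
gripper_width: 0.247
grasp_force: 40.2
```

{"fn": "arm_command", "kwargs": {
  "plan": [0,0,0.003,0,0,0,-1,0,0,0.003,0,0,0,-1,0,0,0.003,0,0,0,-1,0,0,0,0,0,0,-1]
}}

```text
time: 17.33
ee_pos: [0.5467, 0.2112, 0.1196]
ee_rot: [0.0, -0.633, 0.774, 0.001]
force: [-0.5, 0.2, -1.5]
gripper_width: 0.243
grasp_force: 40.2
```

{"fn": "arm_command", "kwargs": {
  "plan": [0,0,0.002,0,0,0,-1,0,0,0.002,0,0,0,-1,0,0,0.001,0,0,0,-1,0,0,0,0,0,0,-1]
}}

```text
time: 17.67
ee_pos: [0.5468, 0.2113, 0.1149]
ee_rot: [0.001, -0.633, 0.774, 0.001]
force: [0.2, 0.7, -1.1]
gripper_width: 0.245
grasp_force: 40.2
```

{"fn": "arm_command", "kwargs": {
  "plan": [0,0,0.001,0,0,0,-1,0,0,0.0005,0,0,0,-1,0,0,0,0,0,0,-1]
}}

```text
time: 17.92
ee_pos: [0.5471, 0.2113, 0.114]
ee_rot: [0.001, -0.633, 0.775, 0.001]
force: [-0.6, -0.3, 1.2]
gripper_width: 0.246
grasp_force: 40.5
```

Contact made. I'll open slowly and rise clear.

{"fn": "arm_command", "kwargs": {
  "plan": [0,0,0,0,0,0,-0.3,0,0,0,0,0,0,-0.1,0,0,0,0,0,0,0.1,0,0,0,0,0,0,0.1,0,0,-0.02,0,0,0,0.1,0,0,-0.035,0,0,0,0.1,0,0,-0.035,0,0,0,0.1,0,0,-0.03,0,0,0,0.1]
}}

```text
time: 18.58
ee_pos: [0.547, 0.2112, 0.2357]
ee_rot: [0.001, -0.633, 0.774, 0.001]
force: [0.3, -0.0, -0.0]
gripper_width: 0.549
grasp_force: 0.0
```

```bash
python3 -c "
from rot import *
delta([.545,.2,.114])
c=snap('top');s=snap('scene')
o=np.zeros((560,790,3),np.uint8);o[:350,:400]=crop(c,135,175,80,70,5);o[:425,402:787]=crop(s,160,140,77,85,5)
cv2.imwrite('pics/c6.png',o)"
```

```text
t 18.58 pos [0.547  0.2112 0.2357] q [-0.303  0.356 -0.216  1.779  0.086  1.014  2.39 ] F [ 0.34 -0.05 -0.04] w 0.549 g 0.0
tool x,y,z: [[-0.199, -0.98, -0.003], [-0.98, 0.199, -0.0], [0.001, 0.003, -1.0]] yaw of y 168.49
tool shift mm [ 11.7  -0.2 121.7]
```

View pics/c6.png

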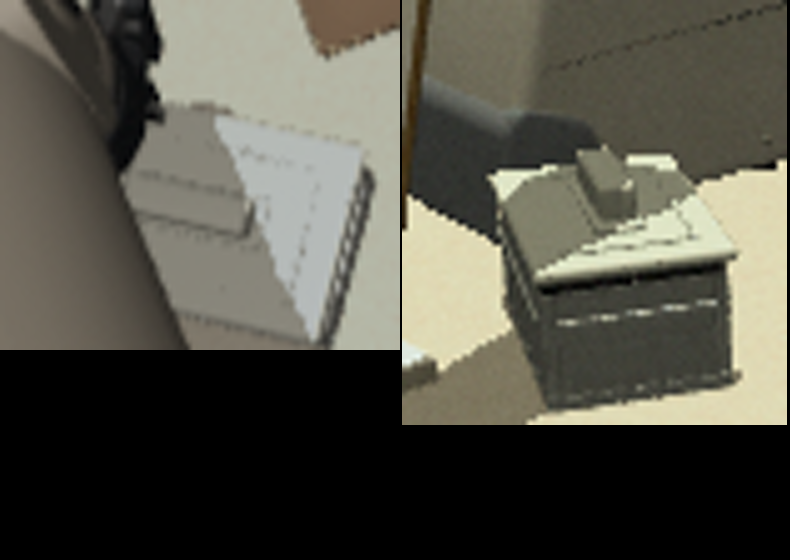

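The lid sits square on the gasket with the dark gap visible all round. I'll shut the fingers and press corner (+x,+y) first.

{"fn": "arm_command", "kwargs": {
  "plan": [-0.034,-0.023,0,0,0,0,-1,-0.034,-0.023,0,0,0,0,-1,0,0,0.02,0,0,0,-1,0,0,0.03,0,0,0,-1,0,0,0.03,0,0,0,-1,0,0,0.025,0,0,0,-1,0,0,0.015,0,0,0,-1,0,0,0.006,0,0,0,-1,0,0,0,0,0,0,-1,0,0,0,0,0,0,-1]
}}

```text
time: 19.52
ee_pos: [0.6059, 0.269, 0.1082]
ee_rot: [0.001, -0.633, 0.774, 0.001]
force: [0.7, 0.1, 1.0]
gripper_width: 0.001
grasp_force: 0.0
```

{"fn": "arm_command", "kwargs": {
  "plan": [0,0,0.002,0,0,0,-1,0,0,0.001,0,0,0,-1,0,0,0.001,0,0,0,-1,0,0,0.001,0,0,0,-1,0,0,0.001,0,0,0,-1,0,0,0,0,0,0,-1]
}}

```text
time: 20.02
ee_pos: [0.606, 0.269, 0.103]
ee_rot: [0.001, -0.633, 0.774, 0.001]
force: [-1.0, -0.4, 6.0]
gripper_width: -0.001
grasp_force: 2.7
```

{"fn": "arm_command", "kwargs": {
  "plan": [0,0,0.001,0,0,0,-1,0,0,0.001,0,0,0,-1,0,0,0.001,0,0,0,-1,0,0,0,0,0,0,-1]
}}

```text
time: 20.35
ee_pos: [0.6063, 0.2692, 0.1011]
ee_rot: [0.002, -0.633, 0.775, 0.0]
force: [-2.8, -2.0, 11.9]
gripper_width: -0.003
grasp_force: 6.3
```

{"fn": "arm_command", "kwargs": {
  "plan": [0,0,0.001,0,0,0,-1,0,0,0.001,0,0,0,-1,0,0,0,0,0,0,-1]
}}

```text
time: 20.6
ee_pos: [0.6065, 0.2692, 0.0993]
ee_rot: [0.002, -0.633, 0.775, 0.0]
force: [-3.7, -2.0, 13.8]
gripper_width: -0.003
grasp_force: 6.7
```

{"fn": "arm_command", "kwargs": {
  "plan": [0,0,0.001,0,0,0,-1,0,0,0.001,0,0,0,-1,0,0,0,0,0,0,-1]
}}

```text
time: 20.85
ee_pos: [0.6067, 0.2693, 0.0977]
ee_rot: [0.002, -0.632, 0.775, 0.0]
force: [-2.5, -2.5, 15.6]
gripper_width: -0.002
grasp_force: 7.4
```

{"fn": "arm_command", "kwargs": {
  "plan": [0,0,0.001,0,0,0,-1,0,0,0,0,0,0,-1]
}}

```text
time: 21.02
ee_pos: [0.6068, 0.2694, 0.0975]
ee_rot: [0.002, -0.632, 0.775, 0.0]
force: [-5.4, -2.5, 21.1]
gripper_width: 0.002
grasp_force: 10.0
```

{"fn": "arm_command", "kwargs": {
  "plan": [0,0,0.001,0,0,0,-1,0,0,0,0,0,0,-1,0,0,-0.02,0,0,0,-1,0,0,-0.015,0,0,0,-1,0.036,0,0,0,0,0,-1,0.037,0,0,0,0,0,-1,0.037,0,0,0,0,0,-1,0.037,0,0,0,0,0,-1,0,0,0.015,0,0,0,-1,0,0,0.005,0,0,0,-1]
}}

```text
time: 21.85
ee_pos: [0.5758, 0.1211, 0.1067]
ee_rot: [-0.0, -0.631, 0.776, 0.0]
force: [-0.1, 0.8, 0.6]
gripper_width: 0.002
grasp_force: 0.0
```

{"fn": "arm_command", "kwargs": {
  "plan": [0,0,0.002,0,0,0,-1,0,0,0.002,0,0,0,-1,0,0,0.001,0,0,0,-1,0,0,0.001,0,0,0,-1,0,0,0,0,0,0,-1]
}}

```text
time: 22.27
ee_pos: [0.5766, 0.1266, 0.1027]
ee_rot: [0.001, -0.633, 0.774, 0.001]
force: [-2.2, -0.2, 7.6]
gripper_width: -0.004
grasp_force: 3.4
```

{"fn": "arm_command", "kwargs": {
  "plan": [0,0,0.001,0,0,0,-1,0,0,0.001,0,0,0,-1,0,0,0.001,0,0,0,-1,0,0,0.001,0,0,0,-1,0,0,0,0,0,0,-1]
}}

```text
time: 22.68
ee_pos: [0.5768, 0.1265, 0.0993]
ee_rot: [0.002, -0.633, 0.774, 0.001]
force: [-3.9, -1.2, 12.4]
gripper_width: -0.001
grasp_force: 5.9
```

{"fn": "arm_command", "kwargs": {
  "plan": [0,0,0.001,0,0,0,-1,0,0,0.001,0,0,0,-1,0,0,0,0,0,0,-1]
}}

```text
time: 22.93
ee_pos: [0.5771, 0.1265, 0.0975]
ee_rot: [0.002, -0.633, 0.774, 0.001]
force: [-3.5, -0.8, 12.7]
gripper_width: 0.004
grasp_force: 6.2
```

{"fn": "arm_command", "kwargs": {
  "plan": [0,0,0.001,0,0,0,-1,0,0,0.0005,0,0,0,-1,0,0,0,0,0,0,-1]
}}

```text
time: 23.18
ee_pos: [0.5771, 0.1265, 0.0972]
ee_rot: [0.002, -0.633, 0.774, 0.0]
force: [-7.7, -2.9, 23.1]
gripper_width: -0.0
grasp_force: 11.5
```

{"fn": "arm_command", "kwargs": {
  "plan": [0,0,-0.02,0,0,0,-1,0,0,-0.015,0,0,0,-1,0,0.03,0,0,0,0,-1,0.002,0.031,0,0,0,0,-1,0,0.031,0,0,0,0,-1,0,0,0.015,0,0,0,-1,0,0,0.005,0,0,0,-1,0,0,0.002,0,0,0,-1,0,0,0.002,0,0,0,-1,0,0,0,0,0,0,-1]
}}

```text
time: 24.02
ee_pos: [0.4867, 0.1413, 0.1049]
ee_rot: [0.001, -0.632, 0.775, 0.001]
force: [-0.1, -0.7, 0.2]
gripper_width: -0.004
grasp_force: 0.0
```

{"fn": "arm_command", "kwargs": {
  "plan": [0,0,0.001,0,0,0,-1,0,0,0.001,0,0,0,-1,0,0,0.001,0,0,0,-1,0,0,0.001,0,0,0,-1,0,0,0,0,0,0,-1]
}}

```text
time: 24.43
ee_pos: [0.4862, 0.1412, 0.1019]
ee_rot: [0.001, -0.632, 0.775, 0.001]
force: [-1.5, -0.2, 9.7]
gripper_width: 0.002
grasp_force: 4.4
```

{"fn": "arm_command", "kwargs": {
  "plan": [0,0,0.001,0,0,0,-1,0,0,0.001,0,0,0,-1,0,0,0.001,0,0,0,-1,0,0,0.001,0,0,0,-1,0,0,0,0,0,0,-1]
}}

```text
time: 24.85
ee_pos: [0.4861, 0.141, 0.0981]
ee_rot: [0.001, -0.632, 0.775, 0.001]
force: [-3.6, -2.6, 12.9]
gripper_width: 0.001
grasp_force: 6.3
```

{"fn": "arm_command", "kwargs": {
  "plan": [0,0,0.001,0,0,0,-1,0,0,0.001,0,0,0,-1,0,0,0,0,0,0,-1]
}}

```text
time: 25.1
ee_pos: [0.4861, 0.141, 0.0971]
ee_rot: [0.001, -0.632, 0.775, 0.0]
force: [-7.4, -3.3, 23.7]
gripper_width: 0.002
grasp_force: 12.2
```

Bottomed. On to the last corner (-x,+y).

{"fn": "arm_command", "kwargs": {
  "plan": [0,0,-0.02,0,0,0,-1,0,0,-0.015,0,0,0,-1,-0.036,0,0,0,0,0,-1,-0.037,0,0,0,0,0,-1,-0.037,0,0,0,0,0,-1,-0.037,0,0,0,0,0,-1,0,0,0.015,0,0,0,-1,0,0,0.005,0,0,0,-1,0,0,0.003,0,0,0,-1,0,0,0,0,0,0,-1]
}}

```text
time: 25.93
ee_pos: [0.5147, 0.2834, 0.1065]
ee_rot: [-0.0, -0.632, 0.775, 0.001]
force: [-0.2, -0.9, 0.4]
gripper_width: 0.001
grasp_force: 0.0
```

{"fn": "arm_command", "kwargs": {
  "plan": [0,0,0.001,0,0,0,-1,0,0,0.001,0,0,0,-1,0,0,0.001,0,0,0,-1,0,0,0.001,0,0,0,-1,0,0,0,0,0,0,-1]
}}

```text
time: 26.35
ee_pos: [0.5154, 0.2849, 0.1036]
ee_rot: [0.001, -0.632, 0.775, 0.001]
force: [0.1, -0.0, 1.8]
gripper_width: -0.001
grasp_force: 0.8
```

{"fn": "arm_command", "kwargs": {
  "plan": [0,0,0.001,0,0,0,-1,0,0,0.001,0,0,0,-1,0,0,0.001,0,0,0,-1,0,0,0,0,0,0,-1]
}}

```text
time: 26.68
ee_pos: [0.5154, 0.2851, 0.1016]
ee_rot: [0.001, -0.632, 0.775, 0.001]
force: [-2.9, -2.4, 10.4]
gripper_width: 0.003
grasp_force: 5.2
```

{"fn": "arm_command", "kwargs": {
  "plan": [0,0,0.001,0,0,0,-1,0,0,0.001,0,0,0,-1,0,0,0.001,0,0,0,-1,0,0,0.001,0,0,0,-1,0,0,0,0,0,0,-1]
}}

```text
time: 27.1
ee_pos: [0.5153, 0.2853, 0.0977]
ee_rot: [0.001, -0.633, 0.775, 0.001]
force: [-3.5, -2.4, 10.7]
gripper_width: 0.003
grasp_force: 5.6
```

{"fn": "arm_command", "kwargs": {
  "plan": [0,0,0.001,0,0,0,-1,0,0,0.001,0,0,0,-1,0,0,0,0,0,0,-1]
}}

```text
time: 27.35
ee_pos: [0.5154, 0.2853, 0.097]
ee_rot: [0.001, -0.632, 0.775, 0.0]
force: [-6.4, -5.6, 22.8]
gripper_width: 0.003
grasp_force: 11.5
```

All four corners bottomed. I'll press the first one again to check its level.

{"fn": "arm_command", "kwargs": {
  "plan": [0,0,-0.02,0,0,0,-1,0,0,-0.015,0,0,0,-1,0,-0.03,0,0,0,0,-1,0,-0.031,0,0,0,0,-1,0,-0.031,0,0,0,0,-1,0,0,0.015,0,0,0,-1,0,0,0.006,0,0,0,-1,0,0,0.004,0,0,0,-1,0,0,0.003,0,0,0,-1,0,0,0,0,0,0,-1]
}}

```text
time: 28.18
ee_pos: [0.6036, 0.2675, 0.1007]
ee_rot: [0.0, -0.633, 0.774, 0.001]
force: [-0.1, 0.2, 0.4]
gripper_width: -0.0
grasp_force: 0.0
```

{"fn": "arm_command", "kwargs": {
  "plan": [0,0,0.001,0,0,0,-1,0,0,0.001,0,0,0,-1,0,0,0.001,0,0,0,-1,0,0,0,0,0,0,-1]
}}

```text
time: 28.52
ee_pos: [0.6051, 0.267, 0.0985]
ee_rot: [0.001, -0.633, 0.774, 0.001]
force: [-0.5, 0.1, -0.6]
gripper_width: -0.002
grasp_force: 0.0
```

{"fn": "arm_command", "kwargs": {
  "plan": [0,0,0.001,0,0,0,-1,0,0,0.001,0,0,0,-1,0,0,0.001,0,0,0,-1,0,0,0.001,0,0,0,-1,0,0,0,0,0,0,-1]
}}

```text
time: 28.93
ee_pos: [0.6056, 0.2671, 0.0971]
ee_rot: [0.001, -0.633, 0.775, 0.001]
force: [-6.0, -3.3, 18.8]
gripper_width: 0.004
grasp_force: 9.3
```

{"fn": "arm_command", "kwargs": {
  "plan": [0,0,-0.02,0,0,0,-1,0,0,-0.035,0,0,0,-1,0,0,-0.035,0,0,0,-1,0,0,-0.035,0,0,0,-1,0,0,-0.035,0,0,0,-1,0,0,0,0,0,0,-1]
}}

```text
time: 29.43
ee_pos: [0.6084, 0.2684, 0.2629]
ee_rot: [0.007, -0.632, 0.775, -0.0]
force: [0.9, 1.0, 1.3]
gripper_width: -0.001
grasp_force: 0.0
```

```bash
python3 -c "
from h import *
delta([.545,.2,.114])
s=snap('scene');cv2.imwrite('pics/c7.png',crop(s,155,140,90,85,6))"
```

```text
t 29.43 pos [0.6084 0.2684 0.2629] q [-0.346  0.455 -0.227  1.565  0.109  1.12   2.344] F [0.86 0.99 1.3 ] w -0.001 g 0.0
tool x,y,z: [[-0.2, -0.98, -0.011], [-0.98, 0.2, -0.01], [0.012, 0.008, -1.0]] yaw of y 168.46
tool shift mm [ 81.2  49.9 147.6]
```

View pics/c7.png

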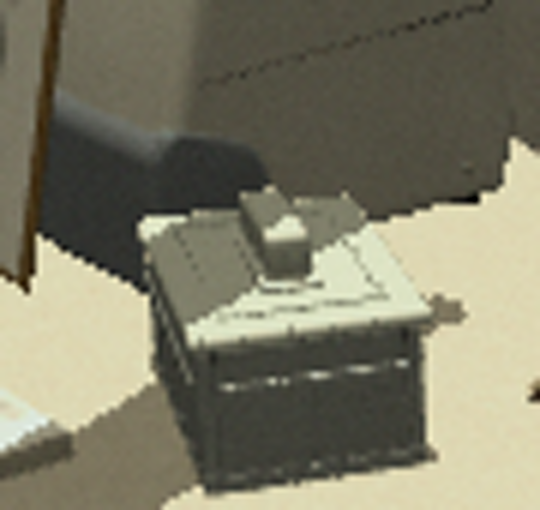

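The lid sits flush on the tub with no gasket gap along the front edge (190–430, about 335), and the gripper is clear.

```bash
python3 -c "
from plant import bot; print(bot.finish_job())"
```

```text
the job is handed in; nothing more can be done
None
```

The job is handed in: the lid was laid flat on the counter and let go, then set on the tub and pressed down at all four corners, and it looks flush in the last picture; no verdict came back.

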